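# Hold the detector bracket level over its saddle stand

## Task

Slide the saddle stand along the table, without lifting it, from its ringed position into the empty ring. Then grip the detector bracket by its bar at the balance point (close to the heavy head, not mid-length), lift it, and hold it still and level about 40 mm clear above the stand's saddle, balance point over the middle of the saddle and bar in line with the slot (head to either end). Finish while still holding it there, touching nothing with it; leave everything else on the table where it is.

Things in the scene. Friction and masses are not known exactly. Their poses are not given: they have to be found in the camera images.
- stand: saddle stand, 0.4-0.8 kg: round base 76 mm wide, 12 thick; post 28 mm wide; on top a U-shaped saddle block, 30 mm along x, 44 across y, at 59-85 mm height. Its slot runs along the stand's x, 22 mm wide, 12 deep; the cheeks' outer faces (44 mm apart in y) can be gripped from above. Origin: centre of underside, z up. Starts in a ring, slot within 30 degrees of the robot's x
- stand_saddle (a point): centre of the floor of the saddle's slot, 73 mm above the stand's underside; the cheek tops are 12 mm higher
- mark_from: flat black tape ring on the table, 108 mm outer and 96 mm inner diameter, in which the stand begins; origin at its centre. Look only, no height
- mark_to: identical flat black tape ring, empty at the start, where the stand must go; origin at its centre. It may be to the left or to the right of the other
- bracket: detector bracket, 0.35-0.6 kg, 228 mm long, lying flat. Bar along its x, 16 mm wide, 20 high, underside 10 mm above the bracket's underside. At +x a heavy square head 46 x 46 mm, 39 tall; at -x a light foot plate 10 thick, 34 wide, 30 tall. Bar is free from x = -100 (foot) to +72 mm (head). Origin: underside plane, 110 mm from foot's outer face, 118 from head's. Head points roughly away from the robot
- bracket_balance (a point): the bracket's balance point (centre of mass along the bar), at the middle of the bar's section, 40 mm from the bracket's origin towards the head, 32 mm from the head's inner face, 20 mm above the bracket's underside
- post: loose bystander: black post, 25 mm diameter, 76 mm tall, standing at the far side; origin at its underside
- fork: loose bystander: steel slotted clamping fork, 92 x 36 mm, 10 mm thick, lying near the robot
- jar: loose bystander: capped jar, 48 mm diameter, 65 mm tall, at the far side
- lens_ring: loose bystander: black lens ring, 50 mm diameter, 12 mm thick, lying near the robot
- driver: loose bystander: screwdriver lying at the far left
- screw_tray: loose bystander: grey divided tray 100 x 80 x 30 mm at the far side
- spare_post: loose bystander: steel post 13 mm thick, 65 mm tall, on a 60 mm disc foot, standing on the right
Not all that is in view belongs to the job. What is shaped like the stand but pink, purple or turquoise is not meant.

How it is judged:
By the outcome, as a careful person would: the job done as asked, in the order asked, and still so for the second after the job is handed in, while the arm keeps its last pose, push and grip.
It also fails if it takes over 64 s, if anything falls off the work surface, if the arm or the gripper's body presses on something with over 40 N, if the wrist force passes 120 N, or if a joint passes its speed limit or range.

## Robot

A 7-joint arm with a two-finger parallel gripper is mounted at the origin on the work surface. World frame = base frame: x ahead of the robot, y to its left, z up, the work surface at z = 0. Lengths are in m, angles in rad, forces in N, time in s.
With the tool pointing down it reaches from about 0.4 to 0.9 m from the base axis. Payload 5.6 kg.
Tool frame: the origin (TCP) lies at the very end of the fingers, on their centre line; the grasp point (between the pads) lies 19 mm behind it (r.pinch_z is the distance from the TCP to the grasp point, in m); z points along the fingers, y is the line along which they close (so a half turn about z gives the same grasp; the last joint's range is limited). The gripper opens to 92 mm and grips with 3 to 60 N. Pads are 20 mm wide; open, the fingers measure 128 mm over their backs; the gripper's body (75 mm by 189 mm) begins 69 mm behind the grasp point.
Start: joints at [1.112, 0.468, -0.012, 1.603, 0.006, 1.071, -0.056], TCP at [0.263, -0.595, 0.215] pointing down, gripper open.
Joint ranges: [-2.53, 2.53], [-0.31, 2.02], [-1.57, 1.55], [0.28, 2.44], [-1.29, 4.43], [0.15, 1.84], [-2.92, 2.92]. Speed limits (rad/s): [2.57, 2.57, 3.14, 3.14, 3.14, 3.14, 3.14].

## Interface

Orientations are given as a unit quaternion [w, x, y, z].
In Python, from workcell import sensors, cams, sign_off, r gives the robot as it stands. The module is installed in compiled form; this text tells all that it offers.
- The arm moves only by the tool drive_tool, never from a script. Its argument "rows" is a list that holds one entry, the list of rows, each a list of 7 numbers: the shift along the tool's x, y, z in mm, then the turn, a rotation vector about the tool's x, y, z in rad, then the opening, from 0 (shut) to 1 (fully open). In form: [[[dx, dy, dz, wx, wy, wz, gripper], ...]]. A call has 1 to 5 rows; each row shifts and turns the commanded pose from where the row before left it, along the tool's axes as they then stand; what a row does not reach is not made up. A row lasts 1/12 s, in which the tool goes at most 41.7 mm and 7.16 degrees, less where a joint would pass 70% of its speed; a pose out of reach is approached as far as the arm can. A call is refused whole if a number of a shift passes 41.7 or a number of a turn 0.125, either way. A call with a gripper value outside its range is refused whole. The fingers move at their own pace and stop on an object; the grip force is fixed at half the most. Time passes only in rows, so rows that do not move let the fingers close. It gives the time, the measured TCP pose, the force, the opening and the grip force at its end, in the units of the state.
- sensors.state(): the state, without advancing time (a new reading comes with each control period).
- cams.camera(name): name is "scene" or "top" or "wrist"; returns a dict with "pixels" (384x512x3 uint8, red, green, blue), "range_z" (384x512 float32, m along the optical axis (not along the pixel's ray), 0 where there is no reading), "fx", "fy", "cx", "cy" (pixels), "T" (4x4, takes a point from camera to world coordinates); the wrist camera has in their place "mount" (4x4, takes a point from camera to tool coordinates, whose origin is the TCP and whose axes are the flange's). Camera axes: x right, y up, looking along -z (the intrinsics and any distortion apply to the point x, -y, -z); pixel columns grow to the right and rows downward; lengths in m; the calibration is good to about 2 mm. A picture is of the moment at which its call begins: read the wrist's pose just before it.
- sign_off(): hands the job in; it is judged then, once.
The state is a dict: "time_s": time; "q": joint angles; "joint_vel": joint speeds; "effort": joint torques, N m; "tool_pos": TCP position; "ee_rot": TCP orientation; "wrist_force": force on the tool from outside, world axes, zero at the start; "wrist_torque": the same for the moment, N m; "gripper_width": finger opening in m; "grasp_force": force on a finger pad.
Only numpy, scipy, OpenCV 4.12 (cv2) and the standard library are available. Lean on these libraries where they do the work, as an engineer would, in place of code of your own. Each camera call takes 0.05 s, during which the arm holds its last target. There are 200 camera calls.

## Working session

There is one attempt and no reset: what is moved stays moved. The work goes in short steps, Python scripts to look and compute and a tool call to move; the robot and the scene stay as the last step left them, time stands still between calls to the robot, and variables do not carry over. Pictures are saved under pics/ and viewed, at most 10 in all, crops included, and the job is handed in when it is done.

Besides the shell and the picture viewer there is one more tool, called after "Emit:" in YAML: its name, and indented under it one key for each argument. drive_tool: Moves the arm, as the interface text tells. Its arguments: {"type":"object","properties":{"rows":{"type":"array"}},"required":["rows"]}

```bash
mkdir -p pics; cat > h.py <<'E'
import numpy as np, cv2
from workcell import sensors, cams, sign_off, r
from scipy.spatial.transform import Rotation as R
def cam(n):
    s=sensors.state(); c=cams.camera(n)
    if n=='wrist':
        T=np.eye(4); q=s['ee_rot']; T[:3,:3]=R.from_quat([q[1],q[2],q[3],q[0]]).as_matrix(); T[:3,3]=s['tool_pos']
        c['T']=T@c['mount']
    return c
def cloud(c):
    z=c['range_z']; v,u=np.mgrid[:z.shape[0],:z.shape[1]]
    P=np.stack([(u-c['cx'])/c['fx']*z,-(v-c['cy'])/c['fy']*z,-z],-1)
    W=P@c['T'][:3,:3].T+c['T'][:3,3]; W[z==0]=np.nan
    return W
def save(c,n): cv2.imwrite(f'pics/{n}.png',c['pixels'][...,::-1])
E
python3 - <<'E'
from h import *
s=sensors.state(); print({k:np.round(v,3) for k,v in s.items()})
for n in('top','scene'):
    c=cam(n); save(c,n+'1'); np.savez(f'{n}1.npz',W=cloud(c),**c); print(n,c['fx'],c['cx'],c['cy'],np.round(c['T'],3).tolist(),[k for k in c])
E
```

```text
{'time_s': np.float64(0.0), 'q': array([ 1.112,  0.468, -0.012,  1.604,  0.006,  1.071, -0.056]), 'joint_vel': array([ 0.001,  0.   , -0.   , -0.   ,  0.003, -0.002,  0.001]), 'effort': array([ 0.0000e+00, -5.2058e+01, -1.3000e-02, -2.4375e+01, -5.7000e-02,
        1.7000e-02,  0.0000e+00]), 'tool_pos': array([ 0.262, -0.594,  0.214]), 'ee_rot': array([-0.001,  0.978,  0.206, -0.   ]), 'wrist_force': array([-0.364,  0.288, -0.479]), 'wrist_torque': array([-0.055, -0.041,  0.018]), 'grasp_force': np.float64(0.0), 'gripper_width': np.float64(0.092)}
top 424.4139164573707 251.95139286906408 193.13188086657067 [[0.006, 0.998, -0.064, 0.422], [-1.0, 0.007, 0.008, -0.024], [0.009, 0.064, 0.998, 1.313], [0.0, 0.0, 0.0, 1.0]] ['pixels', 'range_z', 'fx', 'fy', 'cx', 'cy', 'T']
scene 428.6856585636436 256.2689562575641 191.34502939489948 [[-0.543, -0.484, 0.686, 1.36], [0.839, -0.289, 0.461, 0.526], [-0.025, 0.826, 0.563, 0.761], [0.0, 0.0, 0.0, 1.0]] ['pixels', 'range_z', 'fx', 'fy', 'cx', 'cy', 'T']
```

View pics/top1.png

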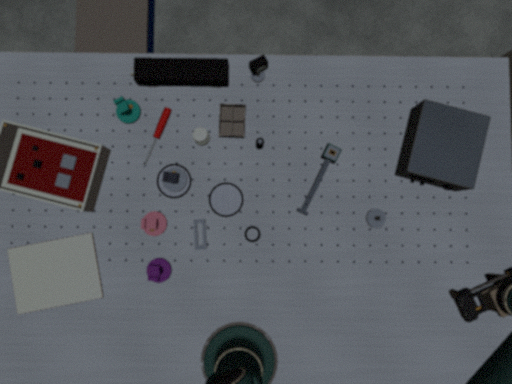

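View pics/scene1.png

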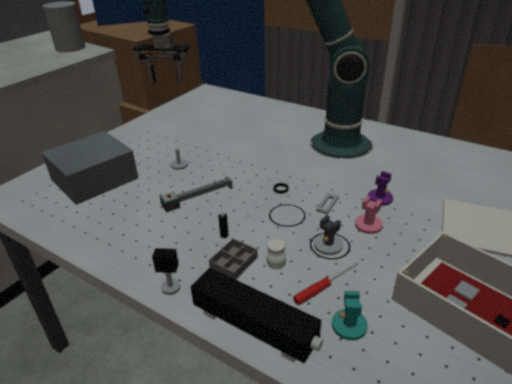

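Top view: the stand candidates are the grey/black one in a ring at (174,180), pink (153,223), purple (159,270) and turquoise (127,110). I choose the grey one. The empty ring is at (226,199); the bracket runs from its head at (331,153) to its foot at (304,211). Next I measure these and check the choice in a close crop.

```bash
python3 - <<'E'
from h import *
d=np.load('top1.npz'); W=d['W']; px=d['pixels']; T=d['T']
hsv=cv2.cvtColor(px,cv2.COLOR_RGB2HSV)
def ray(u,v,h):
    p=np.array([(u-d['cx'])/d['fx'],-(v-d['cy'])/d['fy'],-1]); w=T[:3,:3]@p; t=(h-T[2,3])/w[2]; return T[:3,3]+t*w
print('table z',np.nanmedian(W[200:300,300:360,2]))
g=cv2.cvtColor(px,cv2.COLOR_RGB2GRAY)
for name,(u0,v0) in dict(frm=(174,181),to=(226,199)).items():
    m=np.zeros_like(g); cv2.circle(m,(u0,v0),23,255,-1); cv2.circle(m,(u0,v0),13 if name=='to' else 15,0,-1)
    bl=cv2.medianBlur(g,31).astype(int)
    v,u=np.nonzero((m>0)&(bl-g>25)); 
    P=np.array([ray(a,b,0)[:2] for a,b in zip(u,v)])
    ok=np.ones(len(P),bool)
    for _ in range(5):
        A=np.c_[2*P[ok],np.ones(ok.sum())]; s=np.linalg.lstsq(A,(P[ok]**2).sum(1),rcond=None)[0]; rad=np.sqrt(s[2]+s[:2]@s[:2]); e=np.linalg.norm(P-s[:2],axis=1)-rad; ok=abs(e)<.005
    print(name,s[:2],'r',rad,ok.sum(),len(P))
def rect(name,u,v,k,lo,hi):
    sub=W[v-k:v+k,u-k:u+k]; m=(sub[...,2]>lo)&(sub[...,2]<hi); P=sub[m]
    r=cv2.minAreaRect(P[:,:2].astype(np.float32)*1000); print(name,len(P),np.round(r[0],1),np.round(r[1],1),round(r[2],1),'z',np.round(np.percentile(P[:,2],[5,50,95]),3)); return P
rect('saddle',174,181,18,.065,.1); rect('base',174,181,18,.006,.03)
rect('bracket all',318,182,38,.008,.08); h=rect('head',331,153,14,.034,.08); 
b=W[144:220,292:350]; m=(b[...,2]>.02)&(b[...,2]<.0335); P=b[m]; print(len(P),P.mean(0))
l=cv2.fitLine(P[:,:2].astype(np.float32),cv2.DIST_HUBER,0,1e-4,1e-4).ravel(); print('line',l, np.degrees(np.arctan2(l[1],l[0])))
c=[px[150:212,140:250],px[130:222,285:355]]
c=[cv2.resize(x,None,fx=5,fy=5,interpolation=cv2.INTER_CUBIC) for x in c]
cv2.imwrite('pics/crop1.png',c[0][...,::-1])
E
```

```text
table z -0.00030707209265812274
frm [0.54451136 0.20759116] r 0.051189253269621454 220 223
to [0.48777125 0.04594911] r 0.05093266376477709 243 248
saddle 171 [546.7 205.5] [44.2 30. ] 81.5 z [0.069 0.079 0.088]
base 326 [547.5 204.9] [ 98.1 102.4] 86.1 z [0.007 0.012 0.016]
bracket all 637 [ 563.6 -232.7] [227.4 167.3] 11.9 z [0.017 0.032 0.04 ]
head 197 [ 619.2 -269.9] [45.9 68.6] 65.4 z [0.034 0.038 0.042]
365 [ 0.5346152  -0.22786132  0.02926702]
line [ 0.8976815  -0.4406449   0.5346152  -0.22786132] -26.145033
```

View pics/crop1.png

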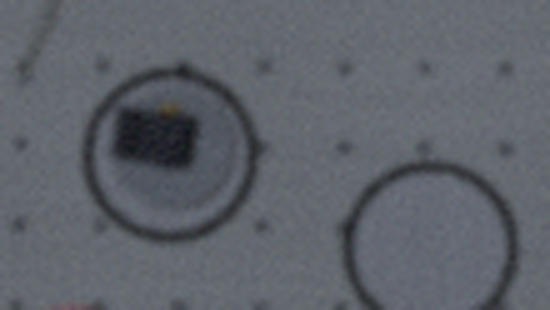

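The crop shows a grey base with a black saddle at (155,135) inside the left ring, with the 44 mm side lying across y. It is neither pink, purple nor turquoise, and its top is 85 mm high, so this is the right stand. The empty ring is centred near (432,245). I rotate and start towards the stand.

Emit:
drive_tool:
  rows:
    - [[0,0,0,0,0,0.113,1],[0,0,0,0,0,0.113,1],[0,0,0,0,0,0.113,1],[0,0,0,0,0,0.113,1],[0,0,0,0,0,0.113,1]]

```text
time_s: 0.52
tool_pos: [0.2623, -0.5943, 0.214]
ee_rot: [-0.0, 0.997, -0.077, -0.0]
wrist_force: [0.1, 0.0, 0.1]
gripper_width: 0.0917
grasp_force: 0.0
```

Emit:
drive_tool:
  rows:
    - [[6.5,-33,0,0,0,0,1],[6.5,-33,0,0,0,0,1],[6.5,-33,0,0,0,0,1],[6.5,-33,0,0,0,0,1],[6.5,-33,0,0,0,0,1]]

```text
time_s: 0.93
tool_pos: [0.3193, -0.4345, 0.2142]
ee_rot: [-0.0, 0.997, -0.075, -0.0]
wrist_force: [-0.4, -0.6, 0.1]
gripper_width: 0.092
grasp_force: 0.0
```

Emit:
drive_tool:
  rows:
    - [[6.5,-33,0,0,0,0,1],[6.5,-33,0,0,0,0,1],[6.5,-33,0,0,0,0,1],[6.5,-33,0,0,0,0,1],[6.5,-33,0,0,0,0,1]]

```text
time_s: 1.35
tool_pos: [0.3759, -0.2763, 0.2144]
ee_rot: [-0.0, 0.997, -0.075, -0.0]
wrist_force: [0.7, 0.0, -0.1]
gripper_width: 0.0916
grasp_force: 0.0
```

Emit:
drive_tool:
  rows:
    - [[6.5,-33,0,0,0,0,1],[6.5,-33,0,0,0,0,1],[6.5,-33,0,0,0,0,1],[6.5,-33,0,0,0,0,1],[6.5,-33,0,0,0,0,1]]

```text
time_s: 1.77
tool_pos: [0.4326, -0.118, 0.2145]
ee_rot: [0.0, 0.997, -0.075, -0.0]
wrist_force: [-0.5, -0.1, 0.7]
gripper_width: 0.0916
grasp_force: 0.0
```

Emit:
drive_tool:
  rows:
    - [[6.5,-33,0,0,0,0,1],[6.5,-33,0,0,0,0,1],[6.5,-33,0,0,0,0,1],[6.5,-33,0,0,0,0,1],[6.5,-33,0,0,0,0,1]]

```text
time_s: 2.18
tool_pos: [0.4892, 0.0402, 0.2144]
ee_rot: [0.0, 0.997, -0.075, -0.0]
wrist_force: [-0.2, -0.4, -0.2]
gripper_width: 0.0917
grasp_force: 0.0
```

Emit:
drive_tool:
  rows:
    - [[6.5,-33,0,0,0,0,1],[6.5,-33,0,0,0,0,1],[6.5,-33,0,0,0,0,1],[6.5,-33,0,0,0,0,1],[0,0,0,0,0,0,1]]

```text
time_s: 2.6
tool_pos: [0.5349, 0.1728, 0.2143]
ee_rot: [-0.002, 0.998, -0.071, 0.0]
wrist_force: [-0.7, 0.6, 1.0]
gripper_width: 0.092
grasp_force: 0.0
```

```bash
python3 - <<'E'
from h import *
s=sensors.state(); c=cam('wrist'); save(c,'w1'); W=cloud(c)
print(s['tool_pos'],s['ee_rot'],c['mount'].round(3).tolist())
m=(W[...,2]>.062)&(W[...,2]<.1)&(np.hypot(W[...,0]-.547,W[...,1]-.205)<.04)
P=W[m]; print(len(P), np.percentile(P[:,2],[5,50,95,99]) if len(P) else '')
if len(P):
    print(cv2.minAreaRect((P[:,:2]*1000).astype(np.float32)))
    P=P[P[:,2]>.08]; print('cheek tops',cv2.minAreaRect((P[:,:2]*1000).astype(np.float32)))
E
```

```text
[0.53487938 0.1727928  0.21434617] [-2.26718406e-03  9.97505190e-01 -7.05567569e-02  1.67622152e-05] [[0.001, 0.961, 0.278, 0.079], [1.0, -0.0, -0.001, -0.001], [-0.001, 0.278, -0.961, -0.171], [0.0, 0.0, 0.0, 1.0]]
1463 [0.0689622  0.07928606 0.08715859 0.08774334]
((548.0646362304688, 204.31092834472656), (44.27751541137695, 30.20206642150879), 82.53117370605469)
cheek tops ((548.2207641601562, 204.3028106689453), (44.23550033569336, 29.849241256713867), 82.59553527832031)
```

View pics/w1.png

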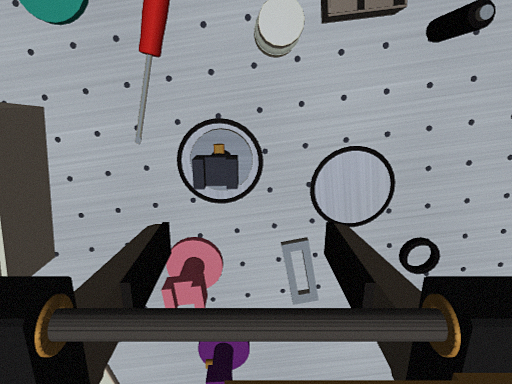

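The wrist view shows the stand in its ring at (220,165) with its saddle at (216,170), and the empty ring at (352,186). The pink one at (190,270) clears the fingers. The saddle is at (0.548, 0.204), heading about -7.4°. I move over it and go down.

Emit:
drive_tool:
  rows:
    - [[9,-33,0,0,0,-0.012,1],[0,0,30,0,0,0,1],[0,0,30,0,0,0,1],[0,0,30,0,0,0,1],[0,0,0,0,0,0,1]]

```text
time_s: 3.07
tool_pos: [0.5443, 0.1933, 0.1188]
ee_rot: [0.003, 0.998, -0.069, -0.005]
wrist_force: [-0.5, -1.0, -0.0]
gripper_width: 0.0921
grasp_force: 0.0
```

Emit:
drive_tool:
  rows:
    - [[0,0,20,0,0,0,1],[0,0,20,0,0,0,1],[0,0,20,0,0,0,1],[0,0,10,0,0,0,1],[0,0,0,0,0,0,1]]

```text
time_s: 3.48
tool_pos: [0.5474, 0.1952, 0.0535]
ee_rot: [0.001, 0.998, -0.069, -0.001]
wrist_force: [-0.2, 0.4, -0.3]
gripper_width: 0.0918
grasp_force: 0.0
```

Emit:
drive_tool:
  rows:
    - [[0.5,-9,0,0,0,0,1],[0,0,0,0,0,0,1],[0,0,0,0,0,0,0.55],[0,0,0,0,0,0,0.45],[0,0,0,0,0,0,0.4]]

```text
time_s: 3.9
tool_pos: [0.5505, 0.2056, 0.0553]
ee_rot: [-0.0, 0.998, -0.069, 0.001]
wrist_force: [0.1, -0.6, -0.6]
gripper_width: 0.0738
grasp_force: 0.0
```

Emit:
drive_tool:
  rows:
    - [[0,0,0,0,0,0,0.35],[0,0,0,0,0,0,0.35],[0,0,0,0,0,0,0.35],[0,0,0,0,0,0,0.35],[0,0,0,0,0,0,0.35]]

```text
time_s: 4.32
tool_pos: [0.5499, 0.2045, 0.0545]
ee_rot: [0.001, 0.998, -0.069, -0.0]
wrist_force: [-1.3, -2.1, 1.2]
gripper_width: 0.0436
grasp_force: 30.0
```

Gripped at 44 mm. I slide it slowly towards the empty ring.

Emit:
drive_tool:
  rows:
    - [[-0.5,2,0,0,0,0,0.35],[-1,4,0,0,0,0,0.35],[-1.5,7,0,0,0,0,0.35],[-1.8,8,0,0,0,0,0.35],[-1.8,8,0,0,0,0,0.35]]

```text
time_s: 4.73
tool_pos: [0.5392, 0.1772, 0.0545]
ee_rot: [-0.0, 0.998, -0.069, -0.0]
wrist_force: [0.4, 2.2, -2.3]
gripper_width: 0.0438
grasp_force: 30.0
```

```bash
python3 -c "
from h import *
s=sensors.state();print(s['tool_pos'],s['wrist_force'],s['wrist_torque'],s['grasp_force'])"
```

```text
[0.53916887 0.17716841 0.05446882] [ 0.38944795  2.22802257 -2.3213598 ] [ 0.69742683 -0.16257159 -0.02150183] 29.994437992572784
```

Emit:
drive_tool:
  rows:
    - [[-1.8,8,0.2,0,0,0,0.35],[-1.8,8,0.2,0,0,0,0.35],[-1.8,8,0,0,0,0,0.35],[-1.8,8,0,0,0,0,0.35],[-1.8,8,0,0,0,0,0.35]]

```text
time_s: 5.15
tool_pos: [0.5251, 0.1387, 0.0544]
ee_rot: [-0.0, 0.998, -0.069, 0.0]
wrist_force: [-0.1, 3.0, -0.5]
gripper_width: 0.0439
grasp_force: 30.0
```

Emit:
drive_tool:
  rows:
    - [[-1.8,8,0,0,0,0,0.35],[-1.8,8,0,0,0,0,0.35],[-1.8,8,0,0,0,0,0.35],[-1.8,8,0,0,0,0,0.35],[-1.8,8,0,0,0,0,0.35]]

```text
time_s: 5.57
tool_pos: [0.5109, 0.1005, 0.0544]
ee_rot: [-0.0, 0.998, -0.069, 0.0]
wrist_force: [1.2, 4.3, 1.1]
gripper_width: 0.0437
grasp_force: 30.0
```

Emit:
drive_tool:
  rows:
    - [[-1.8,8,0,0,0,0,0.35],[-1.8,8,0,0,0,0,0.35],[-1.8,8,0,0,0,0,0.35],[-1.8,8,0,0,0,0,0.35],[-1.8,8,0,0,0,0,0.35]]

```text
time_s: 5.98
tool_pos: [0.4965, 0.0621, 0.0544]
ee_rot: [-0.0, 0.998, -0.068, 0.0]
wrist_force: [2.5, 4.9, 1.1]
gripper_width: 0.0438
grasp_force: 30.0
```

Emit:
drive_tool:
  rows:
    - [[-1.5,8,0,0,0,0,0.35],[-1,6,0,0,0,0,0.35],[-0.5,2.5,0,0,0,0,0.35],[0,0,0,0,0,0,0.35],[0,0,0,0,0,0,0.35]]

```text
time_s: 6.4
tool_pos: [0.491, 0.0455, 0.0544]
ee_rot: [0.001, 0.998, -0.069, -0.0]
wrist_force: [0.4, 1.0, 7.2]
gripper_width: 0.0436
grasp_force: 30.0
```

```bash
python3 - <<'E'
from h import *
c=cam('scene'); W=cloud(c); save(c,'sc2')
# base rim vs ring: table-plane pixels
px=c['pixels']; g=cv2.cvtColor(px,cv2.COLOR_RGB2GRAY)
d=np.hypot(W[...,0]-.488,W[...,1]-.046)
m=(W[...,2]>.005)&(W[...,2]<.03)&(d<.048); P=W[m]; print('base pts',len(P),cv2.minEnclosingCircle((P[:,:2]*1000).astype(np.float32)),np.percentile(P[:,2],[5,50,95]))
v,u=np.nonzero((d<.07)); print(u.min(),u.max(),v.min(),v.max())
x=px[max(v.min()-40,0):v.max()+10,u.min()-10:u.max()+10]
cv2.imwrite('pics/crop2.png',cv2.resize(x,None,fx=6,fy=6,interpolation=cv2.INTER_CUBIC)[:600,:800,::-1])
E
```

```text
base pts 318 ((493.47412109375, 47.04509735107422), 40.39167022705078) [0.00679888 0.01134643 0.0232531 ]
263 313 4 230
```

View pics/crop2.png

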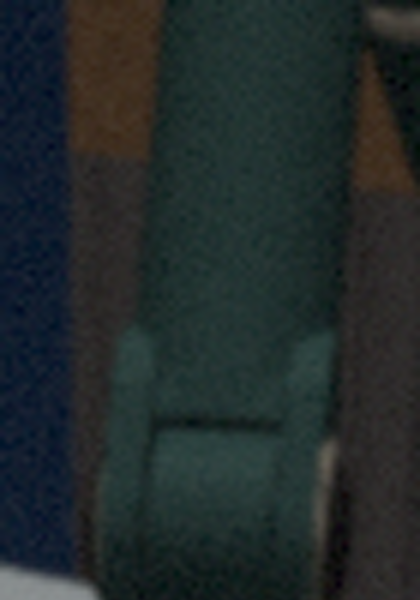

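The crop came out on the arm itself, so it shows nothing of the stand. The depth points put the base near the ring's centre. I release, rise and check from the wrist.

Emit:
drive_tool:
  rows:
    - [[0,0,0,0,0,0,0.6],[0,0,0,0,0,0,0.8],[0,0,0,0,0,0,1],[0,0,0,0,0,0,1],[0,0,0,0,0,0,1]]

```text
time_s: 6.87
tool_pos: [0.4906, 0.0461, 0.0538]
ee_rot: [0.0, 0.998, -0.069, -0.001]
wrist_force: [0.3, -0.3, 1.1]
gripper_width: 0.0753
grasp_force: 0.0
```

Emit:
drive_tool:
  rows:
    - [[0,0,-15,0,0,0,1],[0,0,-30,0,0,0,1],[0,0,-40,0,0,0,1],[0,0,-40,0,0,0,1],[0,0,-35,0,0,0,1]]

```text
time_s: 7.28
tool_pos: [0.4909, 0.0465, 0.2163]
ee_rot: [0.0, 0.998, -0.068, 0.0]
wrist_force: [0.8, -0.1, 0.7]
gripper_width: 0.0917
grasp_force: 0.0
```

Emit:
drive_tool:
  rows:
    - [[-15,0,0,0,0,0,1],[-15,0,0,0,0,0,1],[0,0,0,0,0,0,1],[0,0,0,0,0,0,1]]

```text
time_s: 7.62
tool_pos: [0.4611, 0.0504, 0.2143]
ee_rot: [0.0, 0.998, -0.068, 0.0]
wrist_force: [0.0, -0.4, 0.2]
gripper_width: 0.0921
grasp_force: 0.0
```

```bash
cat >> h.py <<'E'
def rays(c,u,v,h):
    T=c['T']; p=np.stack([(u-c['cx'])/c['fx'],-(v-c['cy'])/c['fy'],-np.ones(len(u))],-1)@T[:3,:3].T
    return T[:3,3]+p*((h-T[2,3])/p[:,2])[:,None]
E
python3 - <<'E'
from h import *
s=sensors.state(); print(s['tool_pos'],s['ee_rot'])
c=cam('wrist'); save(c,'w2'); W=cloud(c)
d=np.hypot(W[...,0]-.488,W[...,1]-.046)
m=(W[...,2]>.078)&(W[...,2]<.1)&(d<.05); print('cheeks',m.sum(),cv2.minAreaRect((W[m][:,:2]*1000).astype(np.float32)))
g=cv2.cvtColor(c['pixels'],cv2.COLOR_RGB2GRAY)
v,u=np.nonzero((abs(W[...,2])<.006)&(d<.065)&(d>.042)&(g<70)); P=rays(c,u,v,0)[:,:2]
ok=np.ones(len(P),bool)
for _ in range(6):
    A=np.c_[2*P[ok],np.ones(ok.sum())]; q=np.linalg.lstsq(A,(P[ok]**2).sum(1),rcond=None)[0]; rad=np.sqrt(q[2]+q[:2]@q[:2]); ok=abs(np.linalg.norm(P-q[:2],axis=1)-rad)<.005
print('ring',q[:2],rad,ok.sum(),len(P))
m=(W[...,2]>.008)&(W[...,2]<.018)&(d<.055);B=W[m]; print('base',m.sum(),cv2.minEnclosingCircle((B[:,:2]*1000).astype(np.float32)))
E
```

```text
[0.4611364  0.05040875 0.21425828] [ 3.71192877e-04  9.97655526e-01 -6.84346515e-02  1.14571732e-04]
cheeks 747 ((489.1324157714844, 45.85646057128906), (43.917015075683594, 29.94605827331543), 82.3805923461914)
ring [0.48756683 0.04608736] 0.05119954548343078 1137 1186
base 1565 ((488.82135009765625, 45.943077087402344), 37.952125549316406)
```

View pics/w2.png

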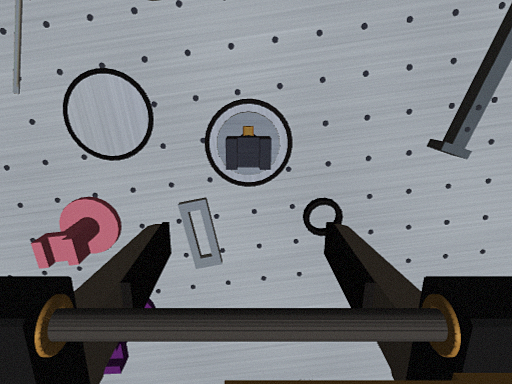

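The wrist view shows the stand at (248,140) well centred in its ring (base within 1.5 mm of the centre, slot at -7.7°), and the old ring empty at (108,113). On to the bracket, whose foot is at (450,148).

Emit:
drive_tool:
  rows:
    - [[12,27,0,0,0,0,1],[12,27,0,0,0,0,1],[12,27,0,0,0,0,1],[12,27,0,0,0,0,1],[12,27,0,0,0,0,1]]

```text
time_s: 8.08
tool_pos: [0.5032, -0.0931, 0.2136]
ee_rot: [0.0, 0.998, -0.069, -0.0]
wrist_force: [0.7, 0.4, 0.6]
gripper_width: 0.092
grasp_force: 0.0
```

Emit:
drive_tool:
  rows:
    - [[12,27,0,0,0,0,1],[12,27,0,0,0,0,1],[12,27,0,0,0,0,1],[12,27,0,0,0,0,1],[12,27,0,0,0,0,1]]

```text
time_s: 8.5
tool_pos: [0.5439, -0.2353, 0.2132]
ee_rot: [-0.0, 0.998, -0.069, -0.001]
wrist_force: [-0.6, -0.2, 0.4]
gripper_width: 0.0919
grasp_force: 0.0
```

Emit:
drive_tool:
  rows:
    - [[0,0,0,0,0,0.08,1],[0,0,0,0,0,0.08,1],[0,0,0,0,0,0.08,1],[0,0,0,0,0,0.079,1],[0,0,0,0,0,0,1]]

```text
time_s: 8.92
tool_pos: [0.5436, -0.2338, 0.2131]
ee_rot: [0.0, 0.974, -0.227, -0.001]
wrist_force: [-0.7, -0.2, 0.2]
gripper_width: 0.0917
grasp_force: 0.0
```

```bash
python3 - <<'E'
from h import *
s=sensors.state(); print(s['tool_pos'],s['ee_rot'])
c=cam('wrist'); save(c,'w3'); W=cloud(c)
a=np.radians(-26.1); o=np.array([.570,-.246]); 
for _ in range(3):
    d=np.array([np.cos(a),np.sin(a)]); n=np.array([-d[1],d[0]]); X=W[...,:2]-o; s_=X@d; t=X@n
    bar=(W[...,2]>.026)&(W[...,2]<.0345)&(abs(s_)<.06)&(abs(t)<.02)&(s_<.026)
    l=cv2.fitLine(W[bar][:,:2].astype(np.float32),cv2.DIST_HUBER,0,1e-4,1e-4).ravel(); l=l*(1 if l[0]>0 else -1) if 0 else l
    vv=l[:2]*np.sign(l[0]); a=np.arctan2(vv[1],vv[0])
    o=l[2:4]+vv*((o-l[2:4])@vv)
print('bar',bar.sum(),'ang',np.degrees(a),'o',o,'halfwidth',np.percentile(t[bar],[1,99]),'z',np.percentile(W[bar][:,2],[5,50,95]))
hd=(W[...,2]>.0365)&(W[...,2]<.05)&(s_>0)&(s_<.13)&(abs(t)<.04)
H=W[hd]; print('head',len(H),cv2.minAreaRect((H[:,:2]*1000).astype(np.float32)),'s',np.percentile(s_[hd],[.5,1,5,95,99,99.5]),'t',np.percentile(t[hd],[1,99]),np.percentile(H[:,2],50))
E
```

```text
[ 0.54357385 -0.23378148  0.21306942] [ 1.08993397e-04  9.73813077e-01 -2.27348871e-01 -7.54688703e-04]
bar 1037 ang -26.310719 o [ 0.56964287 -0.24672226] halfwidth [-0.00765457  0.0075906 ] z [0.03015761 0.03133696 0.0324958 ]
head 1808 ((631.1318359375, -276.7076416015625), (45.495826721191406, 44.80714416503906), 63.7519645690918) s [0.04703304 0.04704542 0.04910818 0.08870897 0.09067912 0.09073297] t [-0.02131383  0.02187448] 0.03922231635748474
```

View pics/w3.png

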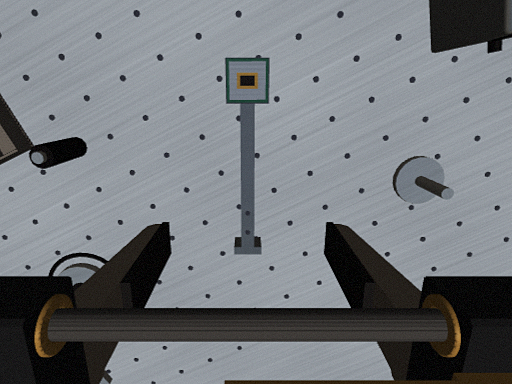

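The wrist view shows the bracket with its head at (247,80), its bar down the column at 247 and its foot at (248,245). The sizes fit: head 45 mm, bar about 16 mm with its top at 31 mm. The balance point is at (0.582, -0.253), 43 mm ahead of the tool, and the yaw is already aligned. I descend.

Emit:
drive_tool:
  rows:
    - [[15,0,0,0,0,0,1],[15,0,0,0,0,0,1],[13,0,30,0,0,0,1],[0,0,35,0,0,0,1],[0,0,35,0,0,0,1]]

```text
time_s: 9.38
tool_pos: [0.5833, -0.2529, 0.1132]
ee_rot: [0.0, 0.974, -0.225, 0.001]
wrist_force: [-0.1, 0.1, -0.6]
gripper_width: 0.092
grasp_force: 0.0
```

Emit:
drive_tool:
  rows:
    - [[0,0,30,0,0,0,1],[0,0,25,0,0,0,1],[0,0,15,0,0,0,1],[0,0,0,0,0,0,1],[0,0,0,0,0,0,1]]

```text
time_s: 9.8
tool_pos: [0.5817, -0.252, 0.0431]
ee_rot: [-0.0, 0.974, -0.225, -0.001]
wrist_force: [-0.5, -0.6, 0.3]
gripper_width: 0.0915
grasp_force: 0.0
```

Emit:
drive_tool:
  rows:
    - [[0,1,20,0,0,0,1],[0,0,12,0,0,0,1],[0,0,5,0,0,0,0.6],[0,0,0,0,0,0,0.4],[0,0,0,0,0,0,0.3]]

```text
time_s: 10.22
tool_pos: [0.5819, -0.2531, 0.0077]
ee_rot: [0.0, 0.974, -0.226, 0.0]
wrist_force: [-0.2, -0.5, 0.4]
gripper_width: 0.0741
grasp_force: 0.0
```

Emit:
drive_tool:
  rows:
    - [[0,0,0,0,0,0,0.2],[0,0,0,0,0,0,0.1],[0,0,0,0,0,0,0],[0,0,0,0,0,0,0],[0,0,0,0,0,0,0]]

```text
time_s: 10.63
tool_pos: [0.5817, -0.2531, 0.0075]
ee_rot: [0.0, 0.974, -0.226, 0.0]
wrist_force: [0.2, 0.1, -0.6]
gripper_width: 0.0402
grasp_force: 0.0
```

Emit:
drive_tool:
  rows:
    - [[0,0,0,0,0,0,0],[0,0,0,0,0,0,0],[0,0,0,0,0,0,0],[0,0,0,0,0,0,0]]

```text
time_s: 10.97
tool_pos: [0.5816, -0.2529, 0.0071]
ee_rot: [-0.0, 0.974, -0.226, -0.0]
wrist_force: [0.1, 0.6, 0.3]
gripper_width: 0.016
grasp_force: 30.0
```

Emit:
drive_tool:
  rows:
    - [[0,0,-2,0,0,0,0],[0,0,-5,0,0,0,0],[0,0,-8,0,0,0,0],[0,0,-8,0,0,0,0],[0,0,-5,0,0,0,0]]

```text
time_s: 11.38
tool_pos: [0.5821, -0.2533, 0.0365]
ee_rot: [0.0, 0.974, -0.226, 0.001]
wrist_force: [0.7, -0.3, -3.8]
gripper_width: 0.0158
grasp_force: 30.0
```

Emit:
drive_tool:
  rows:
    - [[0,0,-2,0,0,0,0],[0,0,0,0,0,0,0],[0,0,0,0,0,0,0],[0,0,0,0,0,0,0]]

```text
time_s: 11.72
tool_pos: [0.5812, -0.253, 0.0369]
ee_rot: [0.0, 0.974, -0.226, -0.0]
wrist_force: [-1.0, -0.8, -4.2]
gripper_width: 0.0156
grasp_force: 30.0
```

```bash
cat > brk.py <<'E'
from h import *
s=sensors.state(); q=s['ee_rot']; Rt=R.from_quat([q[1],q[2],q[3],q[0]]).as_matrix(); p=s['tool_pos']
print(p.round(4),'yaw',np.degrees(np.arctan2(Rt[1,0],Rt[0,0])),'tool x slope',Rt[2,0],'F',s['wrist_force'].round(2),'M tool',(Rt.T@s['wrist_torque']).round(3),s['gripper_width'])
c=cam('wrist'); W=cloud(c); L=(W-p)@Rt   # tool coords
m=(abs(L[...,1])<.03)&(L[...,2]>-.06)&(L[...,2]<.015)&(L[...,0]<.12)&(L[...,0]>-.16)
x,y,z=L[m].T
b=(x>.016)&(x<.028); print('bar n',b.sum(),'z',np.median(z[b]),'y',np.median(y[b]))
h=(x>.034)&(x<.1)&(z<np.median(z[b])-.004); A=np.c_[x[h],y[h],np.ones(h.sum())]; k=np.linalg.lstsq(A,z[h],rcond=None)[0]
print('head n',h.sum(),'x',np.percentile(x[h],[1,99]),'ymid',np.median(y[h]),'z',np.median(z[h]),'slopes deg',np.degrees(k[:2]),'rect',cv2.minAreaRect((np.c_[x[h],y[h]]*1000).astype(np.float32)))
f=(x<-.1); print('foot n',f.sum(), z[f].min() if f.any() else '')
E
python3 brk.py
```

```text
[ 0.5812 -0.253   0.0369] yaw -26.146099464811513 tool x slope -0.0005910725098672513 F [-1.03 -0.79 -4.17] M tool [ 0.033 -0.029  0.005] 0.015581474937768089
bar n 720 z -0.024209707935491577 y -0.0007905581640267106
head n 9417 x [0.03448853 0.07790104] ymid -0.0003879989625318386 z -0.03205883847311924 slopes deg [ 0.80782132 -0.085829  ] rect ((56.16564178466797, -0.5806331634521484), (45.87223434448242, 44.33830642700195), 89.96614837646484)
foot n 0
```

Weight is 4.2 N with almost no moment, and the bar is level to within 1°. I lift, carry and turn.

Emit:
drive_tool:
  rows:
    - [[0,0,-15,0,0,0,0],[0,0,-30,0,0,0,0],[0,0,-35,0,0,0,0],[0,0,-35,0,0,0,0],[0,0,-30,0,0,0,0]]

```text
time_s: 12.18
tool_pos: [0.5817, -0.253, 0.184]
ee_rot: [0.0, 0.974, -0.226, 0.0]
wrist_force: [0.5, -1.1, -3.6]
gripper_width: 0.0155
grasp_force: 30.0
```

Emit:
drive_tool:
  rows:
    - [[0,0,-15,0,0,0,0],[0,0,0,0,0,0,0],[-8,-8.5,0,0,0,0,0],[-15.3,-16.2,0,0,0,0,0],[-15.3,-16.2,0,0,0,0,0]]

```text
time_s: 12.6
tool_pos: [0.5626, -0.1981, 0.1942]
ee_rot: [-0.0, 0.974, -0.227, -0.003]
wrist_force: [0.2, 0.9, -3.7]
gripper_width: 0.0159
grasp_force: 30.0
```

Emit:
drive_tool:
  rows:
    - [[-15.3,-16.2,0,0,0,0,0],[-15.3,-16.2,0,0,0,0,0],[-15.3,-16.2,0,0,0,0,0],[-15.3,-16.2,0,0,0,0,0],[-15.3,-16.2,0,0,0,0,0]]

```text
time_s: 13.02
tool_pos: [0.5293, -0.0908, 0.1945]
ee_rot: [0.0, 0.974, -0.226, -0.003]
wrist_force: [0.1, 0.2, -4.6]
gripper_width: 0.0156
grasp_force: 30.0
```

Emit:
drive_tool:
  rows:
    - [[-15.3,-16.2,0,0,0,0,0],[-15.3,-16.2,0,0,0,0,0],[-15.3,-16.2,0,0,0,0,0],[-15.3,-16.2,0,0,0,0,0],[-15.3,-16.2,0,0,0,0,0]]

```text
time_s: 13.43
tool_pos: [0.4962, 0.0151, 0.1947]
ee_rot: [0.001, 0.974, -0.226, -0.002]
wrist_force: [-1.2, 1.0, -3.7]
gripper_width: 0.0159
grasp_force: 30.0
```

Emit:
drive_tool:
  rows:
    - [[-15.3,-16.2,0,0,0,0,0],[-8,-8.5,0,0,0,0,0],[0,0,0,0,0,0,0],[0,0,0,0,0,0,0],[0,0,0,0,0,0,0]]

```text
time_s: 13.85
tool_pos: [0.4888, 0.0446, 0.1964]
ee_rot: [0.001, 0.974, -0.227, -0.0]
wrist_force: [0.8, 0.1, -3.7]
gripper_width: 0.0159
grasp_force: 30.0
```

Emit:
drive_tool:
  rows:
    - [[0,0,0,0,0,-0.06,0],[0,0,0,0,0,-0.1,0],[0,0,0,0,0,-0.1,0],[0,0,0,0,0,-0.06,0],[0,0,0,0,0,0,0]]

```text
time_s: 14.27
tool_pos: [0.4891, 0.0443, 0.1968]
ee_rot: [0.0, 0.998, -0.069, -0.0]
wrist_force: [-0.4, -0.1, -4.2]
gripper_width: 0.0159
grasp_force: 30.0
```

Emit:
drive_tool:
  rows:
    - [[0,0,0,0,0,0,0],[0,0,0,0,0,0,0],[0,0,0,0,0,0,0]]

```text
time_s: 14.52
tool_pos: [0.489, 0.0454, 0.1971]
ee_rot: [0.0, 0.998, -0.069, -0.0]
wrist_force: [-0.5, 0.2, -4.5]
gripper_width: 0.0157
grasp_force: 30.0
```

```bash
python3 brk.py
```

```text
[0.489  0.0454 0.1971] yaw -7.921829023674759 tool x slope -0.00013899261194727494 F [-0.55  0.25 -4.54] M tool [ 0.067 -0.027 -0.03 ] 0.01568737588374333
bar n 705 z -0.024236653878318346 y -0.0008060724649373847
head n 9489 x [0.03449897 0.07774303] ymid -0.0004067327555480113 z -0.0321356355059242 slopes deg [ 0.74392733 -0.079872  ] rect ((56.28852844238281, -0.5886344909667969), (45.95207595825195, 44.5781364440918), 89.9664306640625)
foot n 0
```

Position and yaw match the saddle. I lower to the final height.

Emit:
drive_tool:
  rows:
    - [[-0.5,0,10,0,0,0,0],[0,0,18,0,0,0,0],[0,0,18,0,0,0,0],[0,0,15,0,0,0,0],[0,0,9,0,0,0,0]]

```text
time_s: 14.98
tool_pos: [0.4872, 0.0459, 0.125]
ee_rot: [0.0, 0.998, -0.068, -0.001]
wrist_force: [-0.3, 0.3, -4.2]
gripper_width: 0.016
grasp_force: 30.0
```

Emit:
drive_tool:
  rows:
    - [[0,0,4,0,0,0,0],[0,0,0,0,0,0,0],[0,0,0,0,0,0,0],[0,0,0,0,0,0,0],[0,0,0,0,0,0,0]]

```text
time_s: 15.4
tool_pos: [0.4891, 0.0461, 0.124]
ee_rot: [-0.0, 0.998, -0.068, 0.001]
wrist_force: [0.2, -0.0, -4.4]
gripper_width: 0.0159
grasp_force: 30.0
```

```bash
python3 brk.py; python3 - <<'E'
from h import *
c=cam('scene'); x=c['pixels'][130:290,200:400]; cv2.imwrite('pics/fin.png',cv2.resize(x,None,fx=3.7,fy=3.7,interpolation=cv2.INTER_CUBIC)[...,::-1])
W=cloud(c); d=np.hypot(W[...,0]-.489,W[...,1]-.046)
E
```

```text
[0.4891 0.0461 0.124 ] yaw -7.813640293785506 tool x slope 0.0017252091701434856 F [ 0.21 -0.   -4.37] M tool [ 0.027 -0.015 -0.057] 0.015894781459371007
bar n 710 z -0.024267364567081944 y -0.00031405145044892304
head n 9488 x [0.03446428 0.07815152] ymid -0.0004073188190497933 z -0.032135139944926575 slopes deg [ 0.78499578 -0.04392462] rect ((56.30166244506836, -0.5880317687988281), (45.94226837158203, 44.565208435058594), 89.95870208740234)
foot n 0
```

View pics/fin.png

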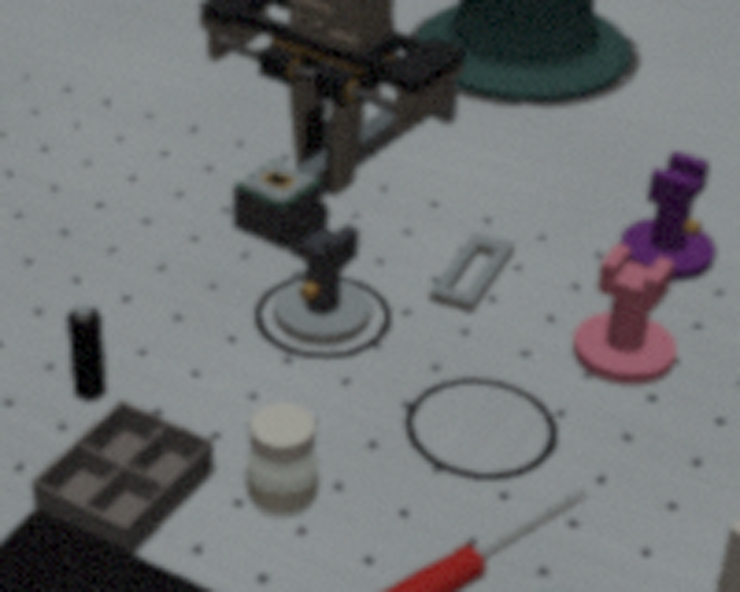

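The scene view shows the stand inside its ring at (322,310), and the bracket held above it in line with the slot, its head at (278,195). The old ring is empty at (482,425) and the bystanders have not moved. I trim by 2 mm, let it settle and hand in.

Emit:
drive_tool:
  rows:
    - [[0,0,2,0,0,0,0],[0,0,0,0,0,0,0],[0,0,0,0,0,0,0],[0,0,0,0,0,0,0],[0,0,0,0,0,0,0]]

```text
time_s: 15.92
tool_pos: [0.4884, 0.046, 0.1212]
ee_rot: [0.0, 0.998, -0.068, -0.0]
wrist_force: [0.2, -0.6, -4.0]
gripper_width: 0.0159
grasp_force: 30.0
```

Emit:
drive_tool:
  rows:
    - [[0,0,0,0,0,0,0],[0,0,0,0,0,0,0],[0,0,0,0,0,0,0],[0,0,0,0,0,0,0],[0,0,0,0,0,0,0]]

```text
time_s: 16.33
tool_pos: [0.4884, 0.046, 0.1212]
ee_rot: [0.0, 0.998, -0.068, -0.0]
wrist_force: [-0.3, 0.2, -3.9]
gripper_width: 0.0158
grasp_force: 30.0
```

```bash
python3 -c "
from h import *
s=sensors.state();print(s['tool_pos'],s['joint_vel'].round(3));print(sign_off())"
```

```text
[0.48842065 0.04600619 0.12115855] [-0.002  0.002  0.001 -0.     0.    -0.001  0.001]
the job is handed in; nothing more can be done
None
```

The job is handed in: the stand was slid to within about 1.5 mm of the empty ring's centre, and the bracket is held still, level to within about 1°, by its balance point over the saddle, in line with the slot, with the bar's underside about 40 mm above the cheek tops.

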